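Open the lamp-oil jug's child-resistant cap

ROBOT

A 7-joint arm with a two-finger parallel gripper is mounted at the origin on the work surface. World frame = base frame: x ahead of the robot, y to its left, z up, the work surface at z = 0. Lengths are in m, angles in rad, forces in N, time in s.
With the tool pointing down it reaches from about 0.425 to 0.825 m from the base axis. Payload 3.6 kg.
Tool frame: the origin (TCP) lies between the finger pads; the fingertips stand 14 mm ahead of it and the grasp point (between the pads) lies 5 mm behind it (bot.tips_ahead is the z of the fingertips in the tool frame, in m); z points along the fingers, y is the line along which they close (so a half turn about z gives the same grasp; the last joint's range is limited). The gripper opens to 85 mm and grips with 20 to 120 N. Pads are 22 mm wide; open, the fingers measure 114 mm over their backs; the gripper's body (76 mm by 85 mm) begins 54 mm behind the grasp point. The pads swing forward as they close: fully open they stand 13 mm farther back than shut.
Start: joints at [-1.319, 0.615, -0.013, 1.423, 0.008, 1.103, -0.04], TCP at [0.179, 0.625, 0.245] pointing down, gripper open.
Joint ranges: [-3.12, 3.12], [-0.3, 2.06], [-1.34, 1.32], [0.26, 2.42], [-1.36, 4.5], [0.01, 1.98], [-2.84, 2.84]. Speed limits (rad/s): [2.79, 2.79, 3.14, 3.14, 3.14, 3.14, 3.14].

INTERFACE

Orientations are given as a unit quaternion [x, y, z, w].
In Python, from workcell import sense, imaging, bot gives the robot as it stands. The module is installed in compiled form; this text tells all that it offers.
- The arm moves only by the tool servo_tool, never from a script. Its argument "increments" is text: rows parted by semicolons, each of 6 numbers parted by spaces: the shift along the world's x, y, z in cm, then the turn, a rotation vector about the world's x, y, z in rad. A call has 1 to 12 rows; each row shifts and turns the commanded pose from where the row before left it; what a row does not reach is not made up. A row lasts 1/10 s, in which the tool goes at most 50 mm and 8.59 degrees, less where a joint would pass 70% of its speed; a pose out of reach is approached as far as the arm can. A call with a gripper value outside its range is refused whole. "grip" is the gripper's target within -1 to 1 (fully open at 1, half-way at 0, shut at -1), set as the call begins (left out, the last holds). The fingers move at their own pace and stop on an object; "force" is the grip in N (left out, the last holds). Time passes only in rows, so rows that do not move let the fingers close. It gives the time, the measured TCP pose, the force, the opening and the grip force at its end, in the units of the state.
- sense(): the state, without advancing time (a new reading comes with each control period).
- imaging.snapshot(name): name is "scene" or "side" or "wrist"; returns a dict with "frame" (400x640x3 uint8, blue, green, red), "range_z" (400x640 float32, m along the optical axis (not along the pixel's ray), 0 where there is no reading), "fx", "fy", "cx", "cy" (pixels), "pose" (4x4, takes a point from camera to world coordinates); the wrist camera has in their place "T_tool_cam" (4x4, takes a point from camera to tool coordinates, whose origin is the TCP and whose axes are the flange's). Camera axes: x right, y up, looking along -z (the intrinsics and any distortion apply to the point x, -y, -z); pixel columns grow to the right and rows downward; lengths in m; the calibration is good to about 2 mm. A picture is of the moment at which its call begins: read the wrist's pose just before it.
- bot.job_done(): hands the job in; it is judged then, once.
The state is a dict: "t": time; "joints": joint angles; "qvel": joint speeds; "tau": joint torques, N m; "position": TCP position; "ee_rot": TCP orientation; "force": force on the tool from outside, world axes, zero at the start; "moment": the same for the moment, N m; "opening": opening from 0.0 (shut) to 1.0 (fully open); "finger_force": force on a finger pad.
Only numpy, scipy, OpenCV 4.12 (cv2) and the standard library are available. Lean on these libraries where they do the work, as an engineer would, in place of code of your own. Each camera call takes 0.05 s, during which the arm holds its last target. There are 200 camera calls.

TASK

The lamp is to be refilled: open the full lamp-oil jug. Push its child-resistant cap down firmly and, holding it down, turn it counter-clockwise until it comes up against its stop, without forcing it (never more than 40 N, down or against the stop), then lift it off and lower it, not drop it, rim-down on to the middle of the saucer. Keep the jug standing in its place and disturb nothing else on the counter.

Things in the scene. Friction and masses are not known exactly. Their poses are not given: they have to be found in the camera images.
- jug: white plastic 1.5 litre lamp-oil jug, full, 1.2 to 1.5 kg, loose on the counter. Origin: centre of its underside; z up. Base 130 (x) by 90 mm (y), 96 mm high; a narrower upper body, to 150 mm, on its -x side, a round bar handle on its +x side. Neck upright at x = -20 mm, y = 0; shoulder slopes up to 166 mm; rim of the neck at 205 mm.
- cap: grey ribbed round child-resistant cap on the jug's neck, 55 mm in diameter, 31 mm high, 70 g. Origin: centre of its lower rim (187 mm above the counter when closed); z up, its axis. It has two parts: a grey outer shell, which one grips, and an inner cap, whose yaw this pose gives, locked by teeth on the neck. Unless freed it stays locked, and pulling lifts the jug.
- shell_top (a point): centre of the top of the cap's outer shell, 31 mm above its rim (axes as cap). The shell slips loosely (0.02 N m) round the inner cap by 0 to 45 degrees, different each time and not to be seen, before it takes the inner cap along counter-clockwise (seen from above).
- lugs: the inner cap's three lugs, 21 mm from its axis (origin and axes as cap), under ledges of the neck. Held down, the inner cap turns counter-clockwise with 0.1 to 0.3 N m of drag: past the teeth at 27 degrees; solid stops at about 35, felt as a steep rise of the moment (40 N at the lugs is about 0.85 N m above the drag). From 27 degrees to the stop it springs up when let up and lifts off.
- liner: white sprung sealing disc inside the cap, 35 mm across, 3 mm thick, resting on the neck's rim; it carries the push. Origin: centre of its underside, 18 mm above the cap's rim when out. The spring resists from 9 N; at 18 N the cap is 3.7 mm down and its lugs clear the neck's teeth; at 24 N it is 6 mm down and bottoms hard. Hidden while the cap is on.
- saucer: white saucer, 160 mm in diameter, rim 16 mm high, 280 g, loose on the counter. Origin: centre of its underside, z up. Its flat round floor is 5 mm above the underside and about 95 mm across.
- jug_handle (a point): point on the jug's bar handle, at x = 54, y = 0, z = 126 mm of the jug.
- lamp: oil lamp with amber glass font, brass burner and clear chimney: 100 mm across, 240 mm high, a small wick knob reaching 53 mm out. Origin: centre of its underside. Leave alone.
- funnel: small metal funnel standing mouth down, 80 mm across, 85 mm high. Origin: centre of its underside. Leave alone.
- matchbox: large matchbox lying flat, 110 (x) by 66 by 24 mm. Origin: centre of its underside. Leave alone.
- jar: white ceramic lidded jar with black bands, 87 mm across, 122 mm high. Origin: centre of its underside. Leave alone.
- bowl: green glass bowl, 150 mm across, 70 mm high. Origin: centre of its underside. Leave alone.
- vinegar: green glass bottle with a white cap, 62 mm across, 210 mm high. Origin: centre of its underside. Leave alone.
- wick_tin: flat round steel tin, 60 mm across, 26 mm high. Origin: centre of its underside. Leave alone.
Mind the look-alikes: they are no part of the job. What is shaped like the cap but brown or red is not meant.

How it is judged:
By the outcome, as a careful person would: the job done as asked, in the order asked, and still so for the second after the job is handed in, with the robot touching nothing.
It also fails if it takes over 64 s, if anything falls off the work surface, if the arm or the gripper's body presses on something with over 40 N, if the wrist force passes 120 N, or if a joint passes its speed limit or range.

## Working session

There is one attempt and no reset: what is moved stays moved. The work goes in short steps, Python scripts to look and compute and a tool call to move; the robot and the scene stay as the last step left them, time stands still between calls to the robot, and variables do not carry over. Pictures are saved under pics/ and viewed, at most 10 in all, crops included, and the job is handed in when it is done.

Besides the shell and the picture viewer there is one more tool, called after "Emit:" as name(argument=value, ...) on one line, values as JSON. servo_tool: Moves the arm, as the interface text tells. Its arguments: {"type":"object","properties":{"increments":{"type":"string"},"grip":{"type":"number"},"force":{"type":"number"}},"required":["increments"]}

```bash
mkdir -p pics; cat > h.py <<'E'
import numpy as np, cv2
from workcell import sense, imaging, bot
from scipy.spatial.transform import Rotation as R
def cloud(s, T=None):
    z=s["range_z"]; v,u=np.mgrid[0:400,0:640]
    T=s["pose"] if T is None else T
    P=np.stack([(u-s["cx"])/s["fx"]*z,-(v-s["cy"])/s["fy"]*z,-z,np.ones_like(z)],-1)@np.asarray(T).T
    P[z==0]=np.nan
    return P[...,:3]
def wristT(s,st):
    T=np.eye(4);T[:3,:3]=R.from_quat(st["ee_rot"]).as_matrix();T[:3,3]=st["position"]
    return T@np.asarray(s["T_tool_cam"])
E
python3 - <<'E'
from h import *
st=sense();print(st)
for n in("scene","side"):
    s=imaging.snapshot(n);np.savez(n,P=cloud(s),f=s["frame"]);cv2.imwrite(f"pics/{n}.png",s["frame"])
    print(n,[k for k in s if k not in("frame","range_z")],s["fx"],np.round(s["pose"],3))
E
```

```text
{'t': 0.0, 'joints': array([-1.31847914,  0.61592166, -0.01259763,  1.42491489,  0.0080635 ,
        1.103438  , -0.0403893 ]), 'qvel': array([ 1.51399064e-03, -6.56533587e-04, -1.10626002e-03, -5.96609865e-04,
       -5.24981888e-04, -2.74863493e-04,  6.97126065e-05]), 'tau': array([ 2.33688170e-04, -4.69221103e+01,  2.59480951e-01, -1.71028948e+01,
        1.00349000e-02,  9.61178943e-03,  4.98504150e-06]), 'position': array([0.1786784 , 0.62418225, 0.24413129]), 'ee_rot': array([ 1.38934800e-01,  9.90300656e-01, -1.30470083e-03, -1.74042584e-04]), 'force': array([-0.02937572,  0.59897759,  0.77746447]), 'moment': array([0.00543486, 0.01656475, 0.00370673]), 'finger_force': 0.0, 'opening': 1.000236658243933}
scene ['fx', 'fy', 'cx', 'cy', 'pose'] 414.76694894005846 [[-0.796 -0.439  0.417  1.045]
 [ 0.605 -0.595  0.529  0.631]
 [ 0.016  0.673  0.739  1.041]
 [ 0.     0.     0.     1.   ]]
side ['fx', 'fy', 'cx', 'cy', 'pose'] 438.31857405298626 [[ 0.935  0.271 -0.23   0.264]
 [-0.356  0.699 -0.621 -0.706]
 [-0.008  0.662  0.75   0.994]
 [ 0.     0.     0.     1.   ]]
```

View pics/scene.png

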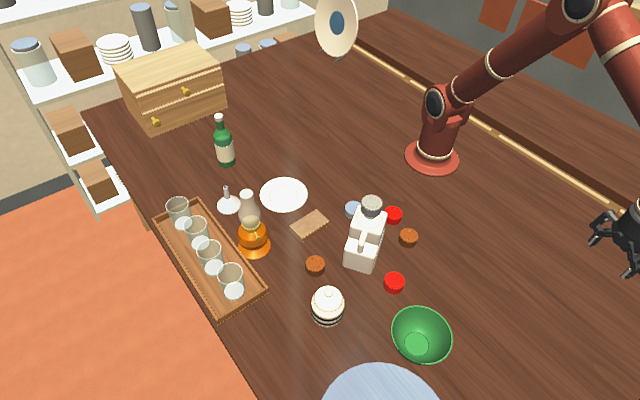

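View pics/side.png

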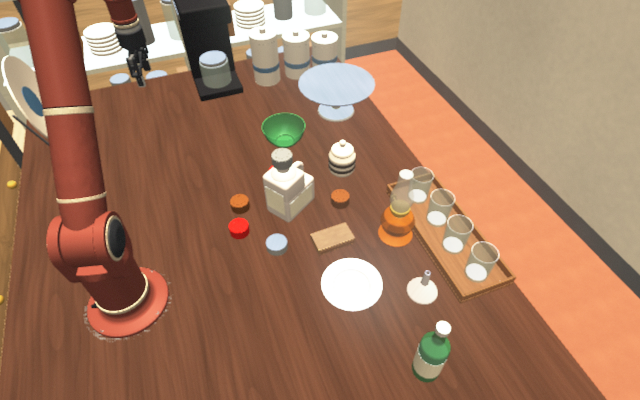

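The grey cap on the white jug is at scene (372,205), side (283,158). The saucer is at scene (284,194), side (352,284). The red and brown loose caps, at scene (394,214), (395,282), (409,237) and (315,264), are look-alikes, and the steel wick tin is at (353,209). Only the grey cap sits on the jug's neck, so it is the one meant. I'll confirm it in a crop.

```bash
python3 - <<'E'
from h import *
import cv2
a=np.load("scene.npz");b=np.load("side.npz")
f=cv2.resize(a["f"][180:290,320:430],None,fx=3.6,fy=3.6,interpolation=2);g=cv2.resize(b["f"][130:240,240:350],None,fx=3.6,fy=3.6,interpolation=2)
cv2.imwrite("pics/crop.png",np.hstack([f,g]))
for n,d,px in(("scene",a,dict(cap=(372,200),sau=(284,194),h=(362,240))),("side",b,dict(cap=(282,155),sau=(352,284),h=(297,168)))):
    P=d["P"]
    for k,(u,v) in px.items(): print(n,k,np.round(P[v,u],4))
    Z=P[...,2]
    c=P[200,372] if n=="scene" else P[155,282]
    m=(np.hypot(P[...,0]-c[0],P[...,1]-c[1])<.05)&(Z>.211)&(Z<.226)
    q=P[m];(x,y),r=cv2.minEnclosingCircle(q[:,:2].astype(np.float32));print("cap",m.sum(),np.round([x,y,r],4),np.percentile(q[:,2],[5,50,95]))
    c=P[194,284] if n=="scene" else P[284,352]
    m=(np.hypot(P[...,0]-c[0],P[...,1]-c[1])<.1)&(Z>.012)&(Z<.02)
    q=P[m];(x,y),r=cv2.minEnclosingCircle(q[:,:2].astype(np.float32));print("saucer",np.round([x,y,r],4))
    # jug flat top at z~.096 &.15
    for lo,hi in((.088,.1),(.144,.154)):
        c0=P[200,372] if n=="scene" else P[155,282]
        m=(np.hypot(P[...,0]-c0[0],P[...,1]-c0[1])<.12)&(Z>lo)&(Z<hi)
        if m.sum()>5: print(lo,m.sum(),cv2.minAreaRect(P[m][:,:2].astype(np.float32)))
P=np.vstack([a["P"].reshape(-1,3),b["P"].reshape(-1,3)])
# height map of tall things in area
for X in np.arange(.3,.95,.05):
    print("%.2f"%X,*["%3d"%(1000*max([0,*P[(abs(P[:,0]-X)<.025)&(abs(P[:,1]-Y)<.025)][:,2]])) for Y in np.arange(-.5,.6,.05)])
E
```

```text
scene cap [0.4704 0.1523 0.2194]
scene sau [ 0.5429 -0.1672  0.0078]
scene h [0.5334 0.1954 0.1393]
cap 297 [0.476  0.1552 0.0302] [0.21429623 0.21942455 0.22186707]
saucer [ 0.5487 -0.1647  0.0808]
0.088 396 ((0.49895232915878296, 0.17072470486164093), (0.11796710640192032, 0.08961067348718643), 32.27904510498047)
0.144 364 ((0.48883840441703796, 0.16435088217258453), (0.11788307875394821, 0.08837374299764633), 33.6564826965332)
side cap [0.4758 0.1504 0.2185]
side sau [ 0.5525 -0.1619  0.0041]
side h [0.5174 0.1595 0.1492]
cap 266 [0.4742 0.1545 0.0291] [0.2135528  0.21824408 0.22098266]
saucer [ 0.5488 -0.1631  0.0801]
0.088 194 ((0.4931032061576843, 0.1590540111064911), (0.13172216713428497, 0.0837986171245575), 29.87760353088379)
0.144 328 ((0.4824043810367584, 0.1597171127796173), (0.11126425862312317, 0.09131117910146713), 33.29639434814453)
0.30   9   7   9   7   7   7   7   7   6   7   6   8  38  37  36  31   6   8   9   8   7   7
0.35   7   7   7   7   8   8   6   6   5   6  26  28  37  37  36  36   8   7   7   7   7  10
0.40   6   7   7   7   7   7   7   6  10   7  32  32 
[... 269 characters left out ...]
0  31  23   9 152 151  98   6   6  74  27  75  75
0.60   5 216 214   7   6  20  20  20  21  29  30  28  37  36   6   5   7   6  74  52  75  74
0.65   6 212 213   6   6   7  17  19   6   7   6   8  37  37  94 101  96   6  73  75 124 123
0.70   6   6   7   9  14  88  35   6 177 243 170   7   6   7  97 126 101   7   7 123 123 122
0.75   7   7   8   6   9  39  25   8 183 243 187   7   8   7  44  97  72   6   8 123 123 120
0.80   7   7   6   6  40  41  40 108  39  81  41 108  41   7   8   7   6   9 123 123 121 120
0.85   7   7   7   6 106 107 109 106 106 108 107 109 107   8   8   7   6   6   6 122 119 120
0.90   6   8  10   8 104 108 106 108 105 106 108 107 104   7   6   7   6   6   6 121 123 121
```

View pics/crop.png

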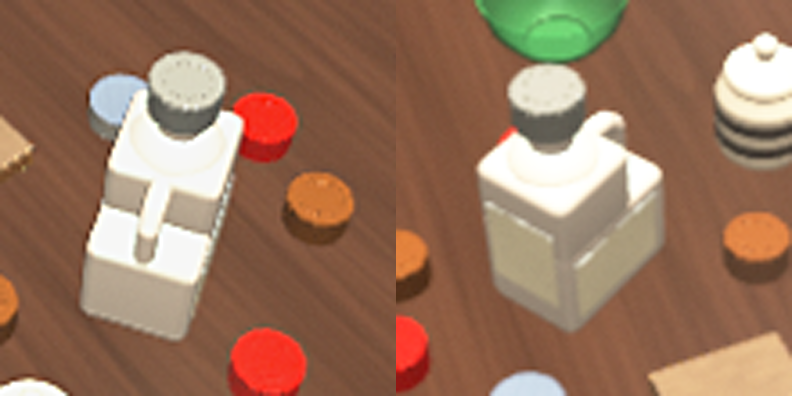

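The crop confirms it: the grey ribbed cap sits on the white jug's neck, at about (185,90) in the left crop and (547,100) in the right. I'll go above it and look with the wrist camera.

Emit:
servo_tool(increments="0 0 4 0 0 0; 2.4 -3.8 0.6 0 0 -0.125; 2.4 -3.8 0.6 0 0 -0.125; 2.4 -3.8 0.6 0 0 -0.125; 2.4 -3.8 0.6 0 0 -0.125; 2.4 -3.8 0.6 0 0 -0.125; 2.4 -3.8 0.6 0 0 -0.125; 2.4 -3.8 0.6 0 0 -0.125; 2.4 -3.8 0.6 0 0 -0.125; 2.4 -3.8 0.6 0 0 -0.125; 2.4 -3.8 0.6 0 0 -0.125; 2.4 -3.8 0.6 0 0 -0.125", grip=1)

```text
t: 1.3
position: [0.4432, 0.2052, 0.3514]
ee_rot: [0.737, 0.675, -0.0, -0.0]
force: [0.8, 0.1, -0.4]
opening: 1.001
finger_force: 0.0
```

Emit:
servo_tool(increments="3.2 -3 0 0 0 -0.1; 0 -2 0 0 0 0; 0 0 0 0 0 0; 0 0 0 0 0 0; 0 0 0 0 0 0")

```text
t: 1.8
position: [0.4741, 0.1588, 0.351]
ee_rot: [0.768, 0.641, -0.0, -0.001]
force: [0.2, 0.9, -0.3]
opening: 1.001
finger_force: 0.0
```

```bash
cat > w.py <<'E'
from h import *
import sys
st=sense();s=imaging.snapshot("wrist");P=cloud(s,wristT(s,st));np.savez("w",P=P,f=s["frame"]);cv2.imwrite(f"pics/{sys.argv[1]}.png",s["frame"])
M=R.from_quat(st["ee_rot"]).as_matrix()
print(st["position"],st["joints"],"tool y az",np.degrees(np.arctan2(M[1,1],M[0,1])),"z",M[:,2],"tips",bot.tips_ahead,"F",st["force"],st["moment"])
E
python3 w.py w1; python3 - <<'E'
from h import *
P=np.load("w.npz")["P"];Z=P[...,2]
m=(np.hypot(P[...,0]-.475,P[...,1]-.1545)<.04)&(Z>.212)&(Z<.228);q=P[m]
print(m.sum());
if m.sum(): print(cv2.minEnclosingCircle(q[:,:2].astype(np.float32)),np.percentile(q[:,2],[5,50,95]))
E
```

```text
[0.47410878 0.1588278  0.35098618] [-0.71635286  0.30665031  0.48116696  1.68243441 -0.15238462  1.19034567
 -0.37705556] tool y az -10.29135712970911 z [-0.00107635  0.00100738 -0.99999891] tips 0.014 F [ 0.16495499  0.85619871 -0.34737894] [-0.01989815 -0.02094645  0.0136767 ]
2348
((0.4750385582447052, 0.15493102371692657), 0.02836371771991253) [0.21572205 0.21734691 0.21854169]
```

View pics/w1.png

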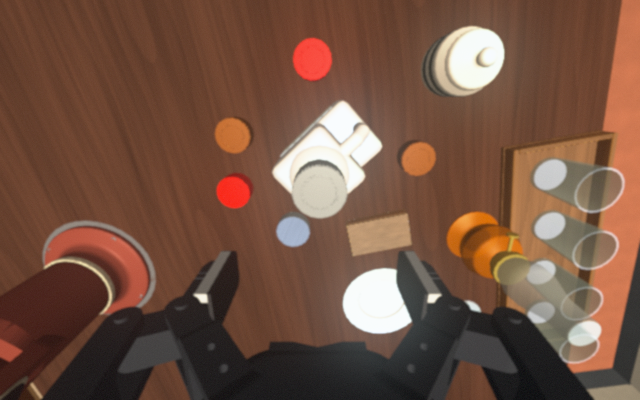

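The wrist view shows the grey cap at pixel (320,190) and the saucer at (380,300). The cap centre is (0.475, 0.155), top at 0.2175. Descending and gripping.

Emit:
servo_tool(increments="0.1 -0.4 -3 0 0 0; 0 0 -3 0 0 0; 0 0 -3 0 0 0; 0 0 -2.5 0 0 0; 0 0 -2 0 0 0; 0 0 -1.3 0 0 0; 0 0 0 0 0 0; 0 0 0 0 0 0")

```text
t: 2.65
position: [0.4759, 0.1539, 0.2035]
ee_rot: [0.768, 0.64, 0.0, -0.0]
force: [0.0, -0.3, 0.3]
opening: 0.999
finger_force: 0.0
```

Emit:
servo_tool(increments="0 0 0 0 0 0; 0 0 0 0 0 0; 0 0 0 0 0 0; 0 0 0 0 0 0; 0 0 0 0 0 0; 0 0 0 0 0 0; 0 0 0 0 0 0; 0 0 0 0 0 0", grip=-1, force=70)

```text
t: 3.45
position: [0.4762, 0.1532, 0.2047]
ee_rot: [0.769, 0.64, 0.001, -0.0]
force: [-1.6, -0.1, 6.1]
opening: 0.631
finger_force: 72.3
```

```bash
cat > p.py <<'E'
from h import *
st=sense();M=R.from_quat(st["ee_rot"]).as_matrix()
print(np.round(st["t"],2),np.round(st["position"],4),"az %.2f"%np.degrees(np.arctan2(M[1,1],M[0,1])),"F",np.round(st["force"],2),"M",np.round(st["moment"],3),"op %.3f ff %.1f"%(st["opening"],st["finger_force"]),"q7 %.2f"%st["joints"][6],"tips",bot.tips_ahead)
E
python3 p.py
```

```text
3.45 [0.4762 0.1532 0.2047] az -10.48 F [-1.61 -0.13  6.08] M [0.007 0.371 0.019] op 0.631 ff 72.3 q7 -0.27 tips 0.014
```

Emit:
servo_tool(increments="0 0 -0.1 0 0 0; 0 0 -0.1 0 0 0; 0 0 0 0 0 0; 0 0 0 0 0 0")

```text
t: 3.85
position: [0.4763, 0.1532, 0.2035]
ee_rot: [0.769, 0.64, 0.001, -0.0]
force: [-2.7, -1.2, 11.7]
opening: 0.632
finger_force: 72.7
```

```bash
python3 p.py
```

```text
3.85 [0.4763 0.1532 0.2035] az -10.48 F [-2.75 -1.18 11.67] M [-0.042  0.746 -0.061] op 0.632 ff 72.7 q7 -0.27 tips 0.014
```

Emit:
servo_tool(increments="0 0 -0.1 0 0 0; 0 0 -0.1 0 0 0; 0 0 -0.05 0 0 0; 0 0 0 0 0 0; 0 0 0 0 0 0")

```text
t: 4.35
position: [0.4763, 0.1533, 0.2017]
ee_rot: [0.769, 0.64, 0.002, -0.0]
force: [-5.1, 0.8, 15.0]
opening: 0.629
finger_force: 73.2
```

```bash
python3 p.py
```

```text
4.35 [0.4763 0.1533 0.2017] az -10.48 F [-5.13  0.83 15.01] M [-0.063  1.012  0.035] op 0.629 ff 73.2 q7 -0.26 tips 0.014
```

Emit:
servo_tool(increments="-0.05 0 -0.1 0 0 0; -0.05 0 -0.1 0 0 0; 0 0 -0.05 0 0 0; 0 0 0 0 0 0; 0 0 0 0 0 0")

```text
t: 4.85
position: [0.4763, 0.1532, 0.2001]
ee_rot: [0.769, 0.64, 0.003, 0.0]
force: [-4.6, -1.1, 19.8]
opening: 0.63
finger_force: 73.5
```

```bash
python3 p.py
```

```text
4.85 [0.4763 0.1532 0.2001] az -10.49 F [-4.61 -1.09 19.76] M [-0.101  1.032 -0.005] op 0.630 ff 73.5 q7 -0.26 tips 0.014
```

Emit:
servo_tool(increments="-0.1 0 -0.1 0 0 0; 0 0 -0.02 0 0 0; 0 0 0 0 0 0; 0 0 0 0 0 0.05; 0 0 0 0 0 0.05; 0 0 0 0 0 0")

```text
t: 5.45
position: [0.4765, 0.1532, 0.1996]
ee_rot: [0.736, 0.677, 0.004, 0.001]
force: [-3.1, -0.7, 20.5]
opening: 0.629
finger_force: 73.8
```

```bash
python3 p.py
```

```text
5.45 [0.4765 0.1532 0.1996] az -4.73 F [-3.05 -0.72 20.54] M [-0.135  0.792  0.04 ] op 0.629 ff 73.8 q7 -0.18 tips 0.014
```

Emit:
servo_tool(increments="0 0 -0.03 0 0 0.05; 0 0 0 0 0 0.05; 0 0 0 0 0 0.05; 0 0 0 0 0 0")

```text
t: 5.85
position: [0.4767, 0.1532, 0.1994]
ee_rot: [0.683, 0.731, 0.004, 0.002]
force: [-2.6, -0.6, 21.4]
opening: 0.629
finger_force: 73.8
```

```bash
python3 p.py
```

```text
5.85 [0.4767 0.1532 0.1994] az 3.86 F [-2.57 -0.61 21.45] M [-0.154  0.721 -0.04 ] op 0.629 ff 73.8 q7 -0.06 tips 0.014
```

Emit:
servo_tool(increments="0 0 0 0 0 0.05; 0 0 0 0 0 0.05; 0 0 0 0 0 0.05; 0 0 0 0 0 0")

```text
t: 6.25
position: [0.477, 0.1533, 0.1995]
ee_rot: [0.626, 0.78, 0.004, 0.002]
force: [-3.3, -0.4, 20.5]
opening: 0.632
finger_force: 73.8
```

```bash
python3 p.py
```

```text
6.25 [0.477  0.1533 0.1995] az 12.45 F [-3.33 -0.36 20.46] M [-0.202  0.681  0.06 ] op 0.632 ff 73.8 q7 0.06 tips 0.014
```

Emit:
servo_tool(increments="-0.03 0 -0.03 0 0 0.05; 0 0 0 0 0 0.05; 0 0 0 0 0 0.05; 0 0 0 0 0 0")

```text
t: 6.65
position: [0.4773, 0.1534, 0.1994]
ee_rot: [0.566, 0.824, 0.005, 0.003]
force: [-1.3, -2.0, 20.2]
opening: 0.623
finger_force: 73.8
```

```bash
python3 p.py
```

```text
6.65 [0.4773 0.1534 0.1994] az 21.00 F [-1.3  -1.95 20.22] M [-0.21   0.534  0.008] op 0.623 ff 73.8 q7 0.18 tips 0.014
```

Emit:
servo_tool(increments="0 0 0 0 0 0.05; 0 0 0 0 0 0.05; 0 0 0 0 0 0.05; 0 0 0 0 0 0")

```text
t: 7.05
position: [0.4777, 0.1536, 0.1995]
ee_rot: [0.503, 0.864, 0.005, 0.004]
force: [-1.9, -1.5, 20.4]
opening: 0.627
finger_force: 73.8
```

```bash
python3 p.py
```

```text
7.05 [0.4777 0.1536 0.1995] az 29.59 F [-1.92 -1.5  20.42] M [-0.167  0.434 -0.069] op 0.627 ff 73.8 q7 0.30 tips 0.014
```

Emit:
servo_tool(increments="0 0 -0.05 0 0 0.05; 0 0 0 0 0 0.05; 0 0 0 0 0 0.05; 0 0 0 0 0 0")

```text
t: 7.45
position: [0.4777, 0.1539, 0.1992]
ee_rot: [0.437, 0.899, 0.005, 0.004]
force: [-1.8, 0.2, 20.9]
opening: 0.628
finger_force: 73.9
```

```bash
python3 p.py
```

```text
7.45 [0.4777 0.1539 0.1992] az 38.18 F [-1.78  0.21 20.95] M [-0.102  0.538 -0.137] op 0.628 ff 73.9 q7 0.43 tips 0.014
```

Emit:
servo_tool(increments="0 0 0 0 0 0.05; 0 0 0 0 0 0.05; 0 0 0 0 0 0")

```text
t: 7.75
position: [0.4777, 0.1542, 0.1992]
ee_rot: [0.391, 0.92, 0.004, 0.004]
force: [-2.3, -1.0, 21.1]
opening: 0.633
finger_force: 73.9
```

```bash
python3 p.py
```

```text
7.75 [0.4777 0.1542 0.1992] az 43.93 F [-2.28 -1.02 21.12] M [-0.076  0.5   -0.091] op 0.633 ff 73.9 q7 0.51 tips 0.014
```

Emit:
servo_tool(increments="0 0 0 0 0 0.05; 0 0 0 0 0 0.05; 0 0 0 0 0 0.03; 0 0 0 0 0 0")

```text
t: 8.15
position: [0.4779, 0.1543, 0.1993]
ee_rot: [0.331, 0.944, 0.004, 0.005]
force: [-1.1, -0.6, 21.5]
opening: 0.627
finger_force: 73.9
```

```bash
python3 p.py
```

```text
8.15 [0.4779 0.1543 0.1993] az 51.35 F [-1.1  -0.6  21.49] M [ 0.001  0.387 -0.12 ] op 0.627 ff 73.9 q7 0.61 tips 0.014
```

Emit:
servo_tool(increments="0 0 0 0 0 0.03; 0 0 0 0 0 0.03; 0 0 0 0 0 0")

```text
t: 8.45
position: [0.4779, 0.1544, 0.1993]
ee_rot: [0.303, 0.953, 0.004, 0.005]
force: [-1.1, 1.2, 21.5]
opening: 0.63
finger_force: 73.9
```

```bash
python3 p.py
```

```text
8.45 [0.4779 0.1544 0.1993] az 54.70 F [-1.15  1.19 21.47] M [ 0.029  0.439 -0.39 ] op 0.630 ff 73.9 q7 0.66 tips 0.014
```

Emit:
servo_tool(increments="0 0 0 0 0 0.01; 0 0 0 0 0 0")

```text
t: 8.65
position: [0.4779, 0.1544, 0.1993]
ee_rot: [0.299, 0.954, 0.004, 0.005]
force: [-1.6, 0.3, 21.1]
opening: 0.629
finger_force: 74.0
```

```bash
python3 p.py; python3 w.py w2
```

```text
8.65 [0.4779 0.1544 0.1993] az 55.21 F [-1.6   0.35 21.14] M [ 0.062  0.51  -0.466] op 0.629 ff 74.0 q7 0.67 tips 0.014
[0.47791833 0.15442467 0.19929274] [-0.42223957  0.44023655  0.09509583  1.9158965  -0.05982927  0.77509825
  0.66968422] tool y az 55.213415857865506 z [ 0.01180492  0.0055899  -0.99991469] tips 0.014 F [-1.5953334   0.34650064 21.14485559] [ 0.0616718   0.50988393 -0.46617368]
```

Moment has risen steeply, to 0.47 against a drag of about 0.11, so the cap is at its stop. I'll ease off the turn slightly and let it up gradually.

Emit:
servo_tool(increments="0 0 0 0 0 -0.02; 0 0 0.1 0 0 0; 0 0 0.1 0 0 0; 0 0 0.1 0 0 0; 0 0 0.1 0 0 0; 0 0 0.1 0 0 0; 0 0 0.1 0 0 0; 0 0 0 0 0 0")

```text
t: 9.5
position: [0.4777, 0.1543, 0.2032]
ee_rot: [0.307, 0.952, 0.004, 0.005]
force: [2.4, 0.7, 8.4]
opening: 0.625
finger_force: 72.5
```

```bash
python3 p.py
```

```text
9.5 [0.4777 0.1543 0.2032] az 54.20 F [2.35 0.71 8.4 ] M [ 0.216 -0.338 -0.107] op 0.625 ff 72.5 q7 0.65 tips 0.014
```

Emit:
servo_tool(increments="0 0 0.1 0 0 0; 0 0 0.1 0 0 0; 0 0 0.1 0 0 0; 0 0 0 0 0 0")

```text
t: 9.9
position: [0.4764, 0.1539, 0.2047]
ee_rot: [0.307, 0.952, 0.002, 0.003]
force: [4.2, 2.4, 7.2]
opening: 0.63
finger_force: 73.3
```

```bash
python3 p.py
```

```text
9.9 [0.4764 0.1539 0.2047] az 54.25 F [4.17 2.38 7.21] M [ 0.461 -0.848 -0.012] op 0.630 ff 73.3 q7 0.65 tips 0.014
```

Emit:
servo_tool(increments="0.1 0.05 0.05 0 0 0; 0.08 0.03 0.1 0 0 0; 0 0 0.1 0 0 0; 0 0 0 0 0 0")

```text
t: 10.3
position: [0.4753, 0.1535, 0.2052]
ee_rot: [0.307, 0.952, -0.0, -0.0]
force: [3.8, 1.4, 1.1]
opening: 0.629
finger_force: 73.4
```

```bash
python3 p.py
```

```text
10.3 [0.4753 0.1535 0.2052] az 54.24 F [3.78 1.44 1.05] M [ 0.294 -0.872 -0.132] op 0.629 ff 73.4 q7 0.65 tips 0.014
```

Emit:
servo_tool(increments="0 0 0.1 0 0 0; 0 0 0.1 0 0 0; 0 0 0 0 0 0")

```text
t: 10.6
position: [0.4745, 0.1533, 0.2069]
ee_rot: [0.307, 0.952, -0.001, -0.001]
force: [2.9, 0.7, -2.7]
opening: 0.631
finger_force: 74.0
```

```bash
python3 p.py
```

```text
10.6 [0.4745 0.1533 0.2069] az 54.25 F [ 2.86  0.73 -2.7 ] M [ 0.093 -0.74  -0.091] op 0.631 ff 74.0 q7 0.65 tips 0.014
```

Emit:
servo_tool(increments="0.15 0.03 0.1 0 0 0; 0 0 0.1 0 0 0; 0 0 0 0 0 0")

```text
t: 10.9
position: [0.4765, 0.1541, 0.2094]
ee_rot: [0.307, 0.952, -0.0, -0.0]
force: [2.3, 0.9, -3.6]
opening: 0.631
finger_force: 74.0
```

```bash
python3 - <<'E'
from h import *
o=np.load("side.npz");s=imaging.snapshot("side");s2=imaging.snapshot("scene")
cv2.imwrite("pics/c2.png",np.hstack([cv2.resize(x,None,fx=3.6,fy=3.6,interpolation=2) for x in(s["frame"][130:240,240:350],s2["frame"][180:290,320:430])]))
E
python3 p.py
```

```text
11.0 [0.4765 0.1542 0.2094] az 54.27 F [ 2.96  1.01 -2.64] M [ 0.302 -0.59  -0.069] op 0.626 ff 74.0 q7 0.65 tips 0.014
```

View pics/c2.png

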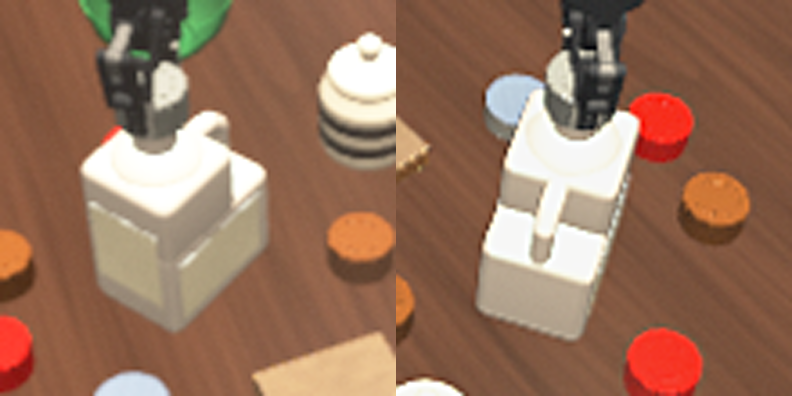

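The jug stands unchanged in both views, and the cap, at about (160,100) in the left crop, is rising with little pull. Lifting on.

Emit:
servo_tool(increments="0 0 0.3 0 0 0; 0 0 0.3 0 0 0; 0 0 0.4 0 0 0; 0 0 0.5 0 0 0; 0 0 0.5 0 0 0; 0 0 0.8 0 0 0; 0 0 0 0 0 0")

```text
t: 11.7
position: [0.4775, 0.1541, 0.2389]
ee_rot: [0.307, 0.952, 0.001, 0.001]
force: [-0.1, 0.6, -0.2]
opening: 0.629
finger_force: 74.3
```

```bash
python3 p.py
```

```text
11.7 [0.4775 0.1541 0.2389] az 54.26 F [-0.08  0.58 -0.24] M [-0.002 -0.046 -0.006] op 0.629 ff 74.3 q7 0.65 tips 0.014
```

Emit:
servo_tool(increments="0 0 2 0 0 0; 0 0 2 0 0 0; 0.73 -3.19 0 0 0 0; 0.73 -3.19 0 0 0 0; 0.73 -3.19 0 0 0 0; 0.73 -3.19 0 0 0 0; 0.73 -3.19 0 0 0 0; 0.73 -3.19 0 0 0 0; 0.73 -3.19 0 0 0 0; 0.73 -3.19 0 0 0 0; 0.73 -3.19 0 0 0 0; 0.73 -3.19 0 0 0 0")

```text
t: 12.9
position: [0.5498, -0.1663, 0.2774]
ee_rot: [0.307, 0.952, 0.0, -0.0]
force: [0.3, 0.4, -0.9]
opening: 0.631
finger_force: 74.3
```

Emit:
servo_tool(increments="0 0 -4 0 0 0; 0 0 -4 0 0 0; 0 0 -4 0 0 0; 0 0 -4 0 0 0; 0 0 -3 0 0 0; 0 0 0 0 0 0; 0 0 0 0 0 0; 0 0 0 0 0 0")

```text
t: 13.7
position: [0.5514, -0.1656, 0.0895]
ee_rot: [0.307, 0.952, 0.0, 0.002]
force: [-0.1, -0.3, -1.0]
opening: 0.625
finger_force: 74.3
```

```bash
python3 p.py; python3 - <<'E'
from h import *
fs=[]
for n in("side","scene"):
    s=imaging.snapshot(n);P=cloud(s);Z=P[...,2]
    r=np.hypot(P[...,0]-.549,P[...,1]+.164)
    m=(r<.1)&(Z>.012)&(Z<.02);print(n,cv2.minEnclosingCircle(P[m][:,:2].astype(np.float32)))
    m=(r<.04)&(Z>.03);print(np.percentile(Z[m],[0,1,3,10]))
    u0,v0=(297,225) if n=="side" else(230,130)
    fs.append(cv2.resize(s["frame"][v0:v0+110,u0:u0+110],None,fx=3.6,fy=3.6,interpolation=2))
cv2.imwrite("pics/c3.png",np.hstack(fs))
E
```

```text
13.7 [ 0.5514 -0.1656  0.0895] az 54.26 F [-0.1  -0.26 -1.02] M [-0.025 -0.    -0.008] op 0.625 ff 74.3 q7 1.34 tips 0.014
side ((0.5481429100036621, -0.16321763396263123), 0.07999906688928604)
[0.07189047 0.08452107 0.09940839 0.16562994]
scene ((0.5480522513389587, -0.16428838670253754), 0.0808996930718422)
[0.07097334 0.08222696 0.09465556 0.16617328]
```

View pics/c3.png

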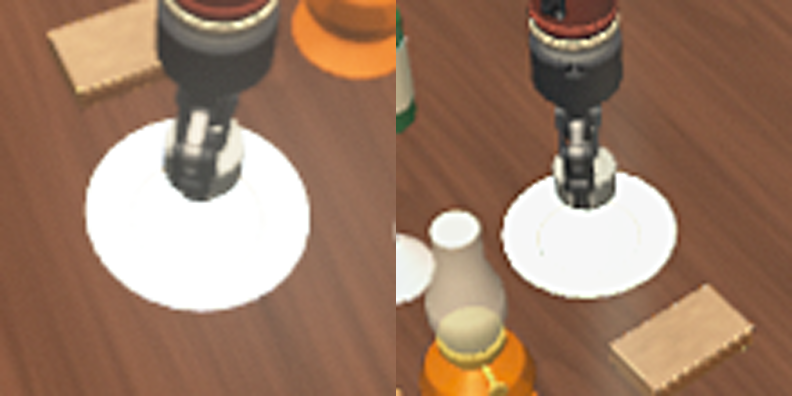

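The cap is held above the saucer's middle, at about (203,165) in the left crop and (585,180) in the right. Lowering.

Emit:
servo_tool(increments="-0.1 0.1 -2 0 0 0; 0 0 -2 0 0 0; 0 0 -1.2 0 0 0; 0 0 -0.7 0 0 0; 0 0 0 0 0 0; 0 0 0 0 0 0")

```text
t: 14.4
position: [0.5494, -0.1642, 0.0292]
ee_rot: [0.307, 0.952, -0.0, 0.001]
force: [0.2, -0.1, -0.5]
opening: 0.63
finger_force: 74.3
```

Emit:
servo_tool(increments="0 0 -0.2 0 0 0; 0 0 -0.2 0 0 0; 0 0 -0.1 0 0 0; 0 0 0 0 0 0; 0 0 0 0 0 0")

```text
t: 14.9
position: [0.5489, -0.164, 0.0235]
ee_rot: [0.307, 0.952, -0.0, 0.0]
force: [-0.6, -0.5, -0.1]
opening: 0.627
finger_force: 74.3
```

```bash
python3 p.py
```

```text
14.9 [ 0.5489 -0.164   0.0235] az 54.26 F [-0.57 -0.48 -0.09] M [ 0.035  0.013 -0.008] op 0.627 ff 74.3 q7 1.36 tips 0.014
```

Emit:
servo_tool(increments="0 0 -0.05 0 0 0; 0 0 0 0 0 0; 0 0 0 0 0 0")

```text
t: 15.2
position: [0.5488, -0.164, 0.023]
ee_rot: [0.307, 0.952, -0.0, -0.0]
force: [0.2, -1.1, -0.8]
opening: 0.626
finger_force: 74.3
```

Emit:
servo_tool(increments="0 0 -0.05 0 0 0; 0 0 0 0 0 0; 0 0 0 0 0 0")

```text
t: 15.5
position: [0.5489, -0.1641, 0.0228]
ee_rot: [0.307, 0.952, 0.0, 0.0]
force: [-0.8, -0.0, 2.6]
opening: 0.626
finger_force: 74.8
```

```bash
python3 p.py
```

```text
15.5 [ 0.5489 -0.1641  0.0228] az 54.26 F [-0.79 -0.04  2.57] M [0.062 0.172 0.036] op 0.626 ff 74.8 q7 1.36 tips 0.014
```

Contact. Releasing gradually.

Emit:
servo_tool(increments="0 0 0 0 0 0; 0 0 0 0 0 0; 0 0 0 0 0 0; 0 0 0 0 0 0", grip=0.3, force=20)

```text
t: 15.9
position: [0.5488, -0.164, 0.0224]
ee_rot: [0.307, 0.952, -0.0, -0.0]
force: [0.6, -0.2, -0.2]
opening: 0.647
finger_force: 6.6
```

Emit:
servo_tool(increments="0 0 0 0 0 0; 0 0 0 0 0 0; 0 0 0 0 0 0; 0 0 0 0 0 0", grip=0.75)

```text
t: 16.3
position: [0.5489, -0.164, 0.0225]
ee_rot: [0.307, 0.952, -0.0, 0.0]
force: [-0.7, -0.1, 0.0]
opening: 0.875
finger_force: 0.0
```

```bash
python3 p.py
```

```text
16.3 [ 0.5489 -0.164   0.0225] az 54.27 F [-0.73 -0.13  0.  ] M [ 0.028 -0.01  -0.033] op 0.875 ff 0.0 q7 1.36 tips 0.014
```

Emit:
servo_tool(increments="0 0 0.5 0 0 0; 0 0 1 0 0 0; 0 0 2 0 0 0; 0 0 3 0 0 0; 0 0 4 0 0 0; 0 0 4 0 0 0; 0 0 4 0 0 0; 0 0 3 0 0 0; 0 0 0 0 0 0; 0 0 0 0 0 0")

```text
t: 17.3
position: [0.5488, -0.164, 0.2387]
ee_rot: [0.307, 0.952, 0.0, 0.001]
force: [-0.7, -1.3, -0.7]
opening: 0.875
finger_force: 0.0
```

```bash
python3 p.py; python3 - <<'E'
from h import *
for n in("side","scene"):
    s=imaging.snapshot(n);P=cloud(s);Z=P[...,2];r=np.hypot(P[...,0]-.549,P[...,1]+.164)
    m=(r<.1)&(Z>.012)&(Z<.02);print(n,cv2.minEnclosingCircle(P[m][:,:2].astype(np.float32)))
    m=(r<.05)&(Z>.03)&(Z<.05);print("cap",cv2.minEnclosingCircle(P[m][:,:2].astype(np.float32)),np.percentile(Z[m],95))
    for lo,hi in((.088,.1),(.144,.154)):
        m=(np.hypot(P[...,0]-.475,P[...,1]-.154)<.12)&(Z>lo)&(Z<hi);print(cv2.minAreaRect(P[m][:,:2].astype(np.float32)))
    cv2.imwrite(f"pics/f_{n}.png",s["frame"])
E
```

```text
17.3 [ 0.5488 -0.164   0.2387] az 54.26 F [-0.73 -1.26 -0.75] M [ 0.004  0.065 -0.018] op 0.875 ff 0.0 q7 1.30 tips 0.014
side ((0.5477843284606934, -0.16377297043800354), 0.07983826100826263)
cap ((0.5455679893493652, -0.16322849690914154), 0.028814489021897316) 0.03989767603717407
((0.4912860691547394, 0.16164733469486237), (0.12969720363616943, 0.08531637489795685), 32.2099609375)
((0.4813700020313263, 0.16040381789207458), (0.10897444933652878, 0.08939871191978455), 35.364627838134766)
scene ((0.5481466054916382, -0.1641353815793991), 0.08068662881851196)
cap ((0.5486327409744263, -0.16166891157627106), 0.029177740216255188) 0.04114708267661773
((0.49836498498916626, 0.17015725374221802), (0.11865366995334625, 0.09031859785318375), 32.949405670166016)
((0.48647043108940125, 0.16316945850849152), (0.11275719106197357, 0.08773065358400345), 33.715843200683594)
```

View pics/f_side.png

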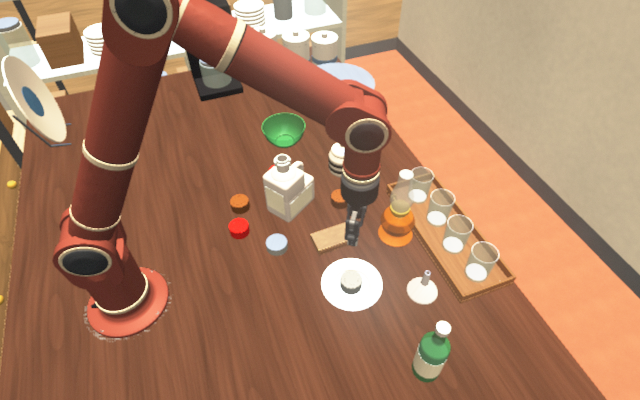

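The picture shows the cap on the middle of the saucer at (351,283) and the open jug in its place at (287,185), with everything else where it was. Handing in.

```bash
python3 -c "
from workcell import bot;print(bot.job_done())"
```

```text
the job is handed in; nothing more can be done
None
```

The jug is open and its cap stands rim-down within about 3 mm of the saucer's centre; the highest down force I read was 21.5 N, the stop was felt at 0.47 N m, the jug stayed in place to within about 2 mm, and the job was handed in at about 17 s.

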